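Reset the dry-run cut-out of the sink's booster pump

TASK

The booster pump's dry-run cut-out has tripped. Free the grey control box's cover by giving its latch knob a quarter turn anticlockwise, let the sprung cover rise fully open and leave it open, then press down the long lever with the roller inside the box just until it clicks over and stays down: stop there, never force it into its overtravel. Leave the short flat lever beside it and the things around the box alone.

Things in the scene. Friction and masses are not known exactly. Their poses are not given: they have to be found in the camera images.
- pump_box: Grey plastic control box fixed to the counter, 300 (x) x 220 (y) x 110 mm high, walls 4 mm. Origin: centre of its underside; x along the 300 mm side. The cover's hinge runs along its +y rim, the latch is near its -y rim. Place and yaw vary. Inside, two switch brackets stand about 150 mm apart along x, in the middle across y; the rest is low or near the hinge.
- cover (a joint): The box's flat cover, 304 x 222 x 5 mm, underside 111 mm above the counter. Angle in rad: 0 shut, 2.0 fully open (leaning out over the +y side). Once the latch lets go a spring lifts it by itself (about 2 N at the knob, in a few seconds) and keeps it open; the knob goes with it. Keep out of its way.
- knob_grip (a point): Grip point of the black latch knob, on its turning axis, 27 mm above the cover's top face; 75 mm from the box's centre towards its -y. The grip is a straight bar 46 mm long (this point's x axis) and 14 mm thick (its y axis), standing 7 to 39 mm above the cover on a disc 34 mm wide. z points out of the cover. The point turns with the knob.
- latch_knob (a joint): Turn of the latch knob in rad, growing anticlockwise seen from above: 0 latched (bar along the box's x axis), stop at 1.57. It starts between 0 and 0.15 and lets the cover go at about 1.25. Turning takes under 0.15 N m.
- roller_bracket: Steel angle bracket on the box's floor that carries the cut-out switch with the long roller lever; it is the -x or the +x one of the two, at random. Foot 50 x 36 mm, upright plate 58 mm high on its +y side. Origin: in the underside of its foot, 4 mm above the counter; axes as the box's. The lever points to +x: pivot at x -22 mm, roller at x +25.5 mm.
- roller_ref (a point): Middle of where the top of the resting roller can be: x +25.5, y +1, z +74 mm from the roller bracket's origin. The switch is clamped in slots at a height that is not reported: the roller's top is up to 8 mm above or below this point (find it by touch). Roller: white, 16 mm across, 14 mm wide along y. Nothing but the lever is within 15 mm of it.
- snap_rocker (a joint): Snap element at the roller lever's pivot, rad: 0 tripped (start), 0.20 clicked over. Bistable: it holds 0 until the push on the roller reaches about 7 N, after about 8 mm of roller travel from first touch; then it snaps over with a click, the push drops at once to nearly nothing, and it stays over by itself, the freed roller resting about 9.5 mm lower than at first.
- roller_lever (a joint): Bend of the roller lever against its return spring, rad from 0 (at rest) to 0.2, counted from the snap element; 0.1 rad = 4.8 mm at the roller. Pushing bends it at about 0.8 N per mm, before the click (needed) and after it. After the click a bend beyond 0.06 rad (pressing some 4 mm farther than where it clicked; under 4 N) is overtravel. Freed, it returns to 0.
- flat_bracket: The other steel bracket in the box, of the same shape, with the cover-monitor switch: a short flat steel lever (34 mm) without roller, to be left alone. Origin: underside of its foot. The top of its lever is 60 to 72 mm above this origin.
- flat_lever (a joint): Angle of the short flat lever in rad, 0 at rest, growing as it is pressed down.
- screwdriver: Loose screwdriver, 190 mm, lying beside the box's latch side.
- wrench: Loose wrench, 180 mm, lying beside the box's hinge side.
- jar: Loose glass jar, 60 mm wide, 85 mm high, at the box's +x end. Origin: centre of its underside.
- sponge: Loose sponge block, 70 x 100 x 30 mm, at the box's +x end. Origin: centre of its underside.
- mug: Loose white mug, 80 mm wide, 90 mm high, on the latch side beyond the screwdriver. Origin: centre of its underside.

How it is judged:
On the way, in this order (a step that is already met when the one before it is completed fails the run):
1. the latch is turned and the cover has risen open (value of joint cover above 1.6 rad), for 0.2 s.
2. the roller lever has clicked over (value of joint snap_rocker above 0.16 rad), for 0.2 s.
At the end, for the whole second after the job is handed in: The cover stands open (over 1.6 rad), the roller switch stays clicked over by itself (snap element over 0.16 rad) with its lever free (bend under 0.03 rad), and the flat lever is at rest (value of joint cover above 1.6 rad and value of joint snap_rocker above 0.16 rad and value of joint roller_lever below 0.03 rad and value of joint flat_lever below 0.05 rad); the robot touches nothing.
It fails at once if the roller lever is pushed on into its overtravel after the click (bend beyond 0.06 rad) (value of joint snap_rocker above 0.16 rad and value of joint roller_lever above 0.06 rad).
It fails at once if the flat lever is pressed (beyond 0.08 rad) (value of joint flat_lever above 0.08 rad).
It fails at once if a thing around the box is displaced by more than 30 mm (distance of any of screwdriver, wrench, jar, sponge, mug from where it was at the start of the episode above 0.03 m).
It also fails if it takes over 54 s, if anything falls off the work surface, if the arm or the gripper's body presses on something with over 40 N, if the wrist force passes 120 N, or if a joint passes its speed limit or range.

ROBOT

A 6-joint arm with a two-finger parallel gripper is mounted at the origin on the work surface. World frame = base frame: x ahead of the robot, y to its left, z up, the work surface at z = 0. Lengths are in m, angles in rad, forces in N, time in s.
With the tool pointing down it reaches from about 0.3 to 0.825 m from the base axis. Payload 5.4 kg.
Tool frame: the origin (TCP) lies at the very end of the fingers, on their centre line; the grasp point (between the pads) lies 19 mm behind it; z points along the fingers, y is the line along which they close (so a half turn about z gives the same grasp; the last joint's range is limited). The gripper opens to 92 mm and grips with 3 to 60 N. Pads are 20 mm wide; open, the fingers measure 128 mm over their backs; the gripper's body (75 mm by 189 mm) begins 69 mm behind the grasp point.
Start: joints at [1.043, 0.158, 1.597, -0, 1.386, -0.21], TCP at [0.18, 0.546, 0.179] pointing down, gripper open.
Joint ranges: [-2.91, 2.91], [-0.94, 2.29], [0.18, 2.7], [-1.29, 4.43], [0.17, 2.64], [-3, 3]. Speed limits (rad/s): [2.57, 2.57, 3.14, 3.14, 3.14, 3.14].

INTERFACE

Orientations are given as a rotation vector (axis times angle).
In Python, from workcell import bot gives the robot as it stands. Calls block until the motion is done:
- bot.goto(position, orientation): joint-space move of the TCP to a pose.
- bot.line_to(position, rot=None, max_speed=0.15): straight line of the TCP; rot=None keeps the orientation; max_speed is the mean speed in m/s.
- bot.set_joints(angles): joint-space move.
- bot.set_gripper(opening, newtons=None): opening from 0.0 (shut) to 1.0 (fully open); newtons is the grip in N (None keeps the last); returns when the fingers have stopped.
- bot.hold(seconds).
- bot.inverse_kinematics(position, orientation): joint angles nearest the present ones, or None.
- bot.read_camera(name): name is "scene" or "top" or "wrist"; returns a dict with "pixels" (480x640x3 uint8, blue, green, red), "fx", "fy", "cx", "cy" (pixels), "R" (3x3) and "t" (3): a world point X has camera coordinates R X + t. Camera axes: x right, y down, z forward; pixel columns grow to the right and rows downward; lengths in m; the calibration is good to about 2 mm. A picture is of the moment at which its call begins. There is no depth.
A pose or a line that the arm cannot do raises bot.MotionError and nothing moves.
- bot.job_done(): hands the job in; it is judged then, once.
Readings, each from a call of its own:
- bot.current_clock(): time.
- bot.current_joints(): joint angles.
- bot.current_joint_vel(): joint speeds.
- bot.current_effort(): joint torques, N m.
- bot.current_ee_pos(): TCP position.
- bot.current_tool_rot(): TCP orientation.
- bot.current_contact_force(): force on the tool from outside, world axes, zero at the start.
- bot.current_ft_torque(): the same for the moment, N m.
- bot.current_opening(): opening from 0.0 (shut) to 1.0 (fully open).
- bot.current_grip_force(): force on a finger pad.
Only numpy, scipy, OpenCV 4.12 (cv2) and the standard library are available. Lean on these libraries where they do the work, as an engineer would, in place of code of your own. Each camera call takes 0.05 s, during which the arm holds its last target. There are 200 camera calls.

## Working session

There is one attempt and no reset: what is moved stays moved. The work goes in short steps, each a Python script; the robot and the scene stay as the last script left them, time stands still between calls to the robot, and variables do not carry over. Pictures are saved under pics/ and viewed, at most 10 in all, crops included, and the job is handed in when it is done.

```bash
mkdir -p pics; cat > h.py <<'E'
import numpy as np, cv2
from workcell import bot
def snap(name,fn):
    c=bot.read_camera(name); cv2.imwrite('pics/'+fn+'.png',c['pixels'])
    np.savez('pics/'+fn+'.npz',**{k:np.array(c[k]) for k in('fx','fy','cx','cy','R','t')}); return c
def load(fn): return np.load('pics/'+fn+'.npz')
def ray(c,u,v,z):
    d=np.array([(u-c['cx'])/c['fx'],(v-c['cy'])/c['fy'],1]); R=np.array(c['R']);t=np.array(c['t']).ravel()
    o=-R.T@t; d=R.T@d; return o+d*(z-o[2])/d[2]
def proj(c,X):
    p=np.array(c['R'])@np.array(X)+np.array(c['t']).ravel(); return np.array([c['fx']*p[0]/p[2]+c['cx'],c['fy']*p[1]/p[2]+c['cy']])
E
python3 - <<'E'
from h import *
for n in('top','scene'):
    c=snap(n,n+'0'); print(n,-np.array(c['R']).T@np.array(c['t']))
print(bot.current_clock(),bot.current_tool_rot())
E
```

```text
top [ 0.46337616 -0.0119588   0.9945274 ]
scene [ 1.30160548 -0.19272591  0.81320327]
0.1 [-4.97022548e-01 -3.10140247e+00  2.47144613e-03]
```

View pics/top0.png

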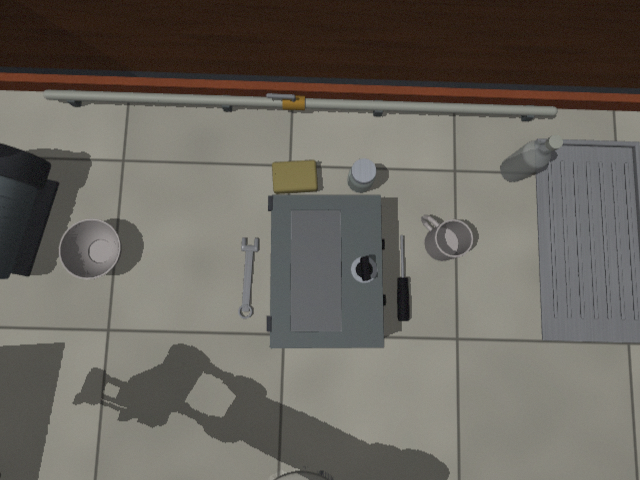

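View pics/scene0.png

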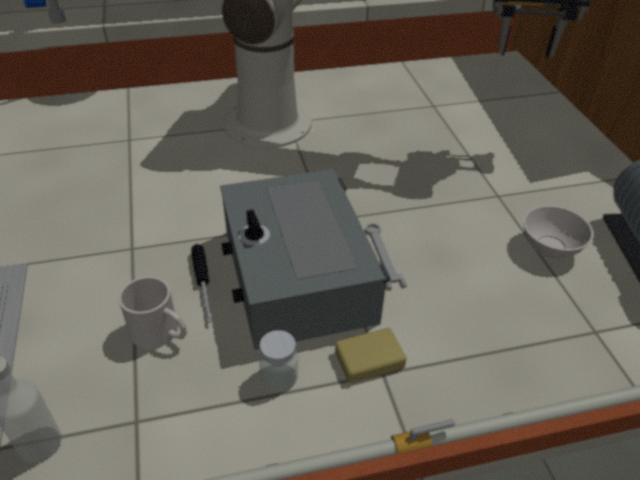

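The top view shows the box with corners near (271,196), (382,195), (384,347) and (270,348), so its +x points up in the image. The knob is at about (364,269), with the hinge on the left. The robot's shadow falls clear of the box.

```bash
python3 - <<'E'
from h import *
c=load('top0')
P=[ray(c,u,v,.116) for u,v in((271,196),(382,195),(384,347),(270,348))]
for p in P: print(p.round(4))
for i in range(4): print(np.linalg.norm(P[i]-P[i-1]).round(4))
print('knob',ray(c,364,269,.12),'ctr',np.mean(P,0))
im=cv2.imread('pics/top0.png')[180:360,255:400]; a=cv2.resize(im,None,fx=3.3,fy=3.3,interpolation=cv2.INTER_CUBIC); a=cv2.convertScaleAbs(a,alpha=1.6); cv2.imwrite('pics/c.png',a)
E
```

```text
[0.6691 0.0787 0.116 ]
[ 0.678 -0.146  0.116]
[ 0.3764 -0.1523  0.116 ]
[0.3692 0.0684 0.116 ]
0.3001
0.2249
0.3017
0.2208
knob [ 0.5264676  -0.11094123  0.12      ] ctr [ 0.52319301 -0.03780004  0.116     ]
```

View pics/c.png

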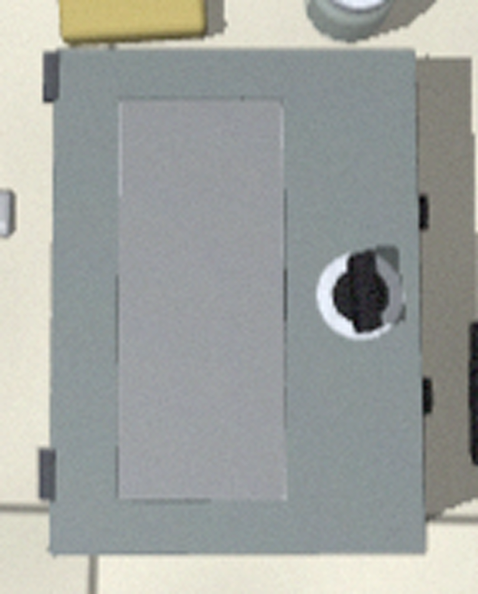

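```bash
python3 - <<'E'
from h import *
from scipy.optimize import least_squares
c=load('top0')
uv=np.array([(51,48),(415,48),(426,552),(50,552)])/3.3+[255,180]
L=np.array([(.152,.111),(.152,-.111),(-.152,-.111),(-.152,.111)])
def W(p,l,z): C,S=np.cos(p[2]),np.sin(p[2]); return [p[0]+C*l[0]-S*l[1],p[1]+S*l[0]+C*l[1],z]
kuv=np.array([360,295])/3.3+[255,180]
f=lambda p: np.ravel([proj(c,W(p,l,.116))-q for l,q in zip(L,uv)]+[proj(c,W(p,(0,-.075),.118))-kuv])
s=least_squares(f,[.52,-.04,0]); print(s.x,s.fun.round(1))
print('knob fit',W(s.x,(0,-.075),.118),'ray',ray(c,*kuv,.118))
from scipy.spatial.transform import Rotation as Ro
print(Ro.from_rotvec(bot.current_tool_rot()).as_matrix().round(3))
s0=load('scene0')
print('scene',[proj(s0,W(s.x,l,.116)).round() for l in L],proj(s0,W(s.x,(0,-.075),.118)).round())
# IK plausibility for grasp and turned
k=W(s.x,(0,-.075),.124)
for t in np.arange(-1,4)*np.pi/4:
    for z in(.124,.2):
        a=s.x[2]+t
        M=np.array([[-np.sin(a)*-1,-np.sin(a)*-1,0]]*0+[[np.cos(a),np.sin(a),0],[np.sin(a),-np.cos(a),0],[0,0,-1]])
        q=bot.inverse_kinematics([k[0],k[1],z],Ro.from_matrix(M).as_rotvec()); print(round(t,2),z,None if q is None else np.round(q,2))
E
```

```text
[ 0.52425272 -0.03687563  0.03145662] [ 0.5 -0.3 -0.2 -0.4  0.1  0.  -0.6  0.9  0.2 -0.4]
knob fit [np.float64(0.5266115760233758), np.float64(-0.11183852831799329), 0.118] ray [ 0.52583683 -0.11135818  0.118     ]
[[-0.95   0.312 -0.001]
 [ 0.312  0.95  -0.001]
 [ 0.    -0.002 -1.   ]]
scene [array([387., 277.]), array([249., 303.]), array([219., 184.]), array([334., 167.])] [253. 233.]
-0.79 0.124 [-0.43  0.11  1.76 -0.    1.27  1.89]
-0.79 0.2 [-0.43  0.05  1.67 -0.    1.42  1.89]
0.0 0.124 [-0.43  0.11  1.76 -0.    1.27  1.11]
0.0 0.2 [-0.43  0.05  1.67 -0.    1.42  1.11]
0.79 0.124 [-0.43  0.11  1.76 -0.    1.27  0.32]
0.79 0.2 [-0.43  0.05  1.67 -0.    1.42  0.32]
1.57 0.124 [-0.43  0.11  1.76 -0.    1.27 -0.47]
1.57 0.2 [-0.43  0.05  1.67 -0.    1.42 -0.47]
2.36 0.124 [-0.43  0.11  1.76 -0.    1.27 -1.25]
2.36 0.2 [-0.43  0.05  1.67 -0.    1.42 -1.25]
```

The fit agrees to under 1 mm and the scene camera confirms it. Next I'll grasp the knob and turn it.

```bash
cat >> h.py <<'E'
from scipy.spatial.transform import Rotation as Ro
B=np.array([.52425,-.03688,.03146])
def W(l,z): C,S=np.cos(B[2]),np.sin(B[2]); return np.array([B[0]+C*l[0]-S*l[1],B[1]+S*l[0]+C*l[1],z])
def rot(t): a=B[2]+t; return Ro.from_matrix([[np.cos(a),np.sin(a),0],[np.sin(a),-np.cos(a),0],[0,0,-1]]).as_rotvec()
def st(m=''): print(m,'t',round(bot.current_clock(),2),'p',np.round(bot.current_ee_pos(),4),'F',np.round(bot.current_contact_force(),2),'M',np.round(bot.current_ft_torque(),2),'op',round(bot.current_opening(),3),'g',round(bot.current_grip_force(),1))
E
python3 - <<'E'
from h import *
k=lambda z:W((0,-.075),z)
bot.goto(k(.22),rot(.07)); bot.set_gripper(.5); st('hover'); snap('wrist','w1')
bot.line_to(k(.127)); st('down')
bot.set_gripper(0,8); st('grip'); snap('wrist','w2')
E
```

```text
hover t 3.54 p [ 0.5266 -0.1119  0.22  ] F [-0.31 -0.34  0.12] M [-0.02  0.17  0.02] op 0.505 g 0.0
down t 4.36 p [ 0.5273 -0.1122  0.128 ] F [ 0.19 -0.29 -0.58] M [-0.02  0.12 -0.02] op 0.5 g 0.0
grip t 5.12 p [ 0.5266 -0.1119  0.127 ] F [-0.83 -0.47  0.55] M [-0.03  0.17 -0.  ] op 0.004 g 0.0
```

View pics/w2.png

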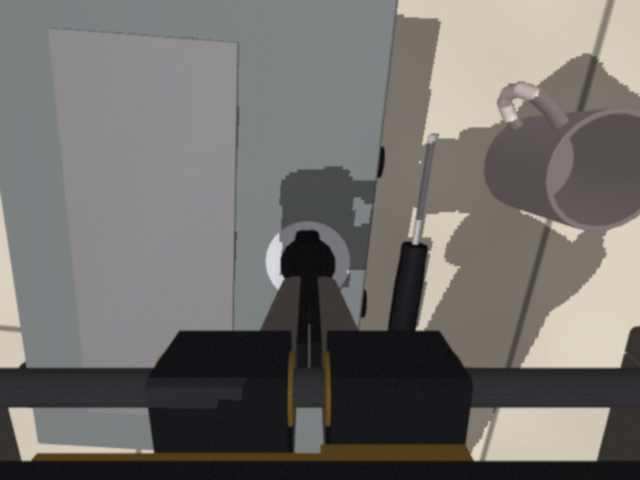

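This view shows the disc at about (307,260) with the fingers apparently straddling something, yet the opening reads about 0 with no grip force. I'll project the TCP and knob points into this image to see which is right.

```bash
python3 - <<'E'
from h import *
for n in('w1','w2'):
    c=load(n); print(n,-c['R'].T@c['t'],c['fx'],proj(c,W((0,-.075),.127)),proj(c,W((0,-.075),.155)),'cover',proj(c,W((0,-.075),.116)), 'barend',proj(c,W((.023,-.075),.155)),proj(c,W((-.023,-.075),.155)), 'corner',proj(c,W((0.1,-.111),.116)))
c=load('w1'); print(ray(c,0,0,.116))
bot.hold(.3); st()
a=cv2.imread('pics/w1.png'); b=cv2.imread('pics/w2.png')
t=snap('top','t2')['pixels'][180:360,255:400]
t=cv2.resize(t,(480,600))
cv2.imwrite('pics/cmp.png',np.hstack([cv2.resize(a[100:480,160:480],(320,380)),cv2.resize(t,(306,380),interpolation=cv2.INTER_CUBIC)]))
E
```

```text
w1 [ 0.60128262 -0.1044532   0.42593253] 368.09007117407185 [308.607072  232.4541914] [308.58231207 241.38171833] cover [308.61565083 229.36098143] barend [310.73021132 211.79619699] [306.52460275 269.72494865] corner [362.46653364 110.66800313]
w2 [ 0.60127662 -0.10442109  0.33289198] 368.09007117407185 [308.56316537 270.61471989] [308.51860478 289.12134982] cover [308.5777946  264.53899721] barend [311.70690078 246.75914416] [305.52511914 328.89515192] corner [386.1990163   97.88949503]
[0.67741184 0.13346922 0.116     ]
 t 5.47 p [ 0.5266 -0.1118  0.127 ] F [ 0.93  0.06 -0.43] M [0.   0.17 0.  ] op 0.005 g 0.0
```

View pics/cmp.png

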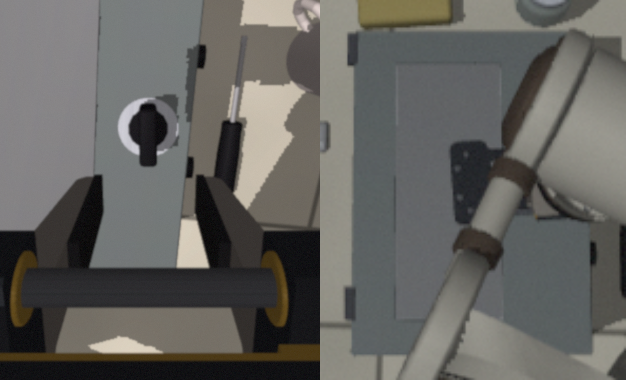

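```bash
python3 - <<'E'
from h import *
b=cv2.imread('pics/w2.png')[210:410,230:390]
cv2.imwrite('pics/c2.png',cv2.convertScaleAbs(cv2.resize(b,None,fx=3,fy=3,interpolation=cv2.INTER_CUBIC),alpha=2.2))
E
```

```text
(no output)
```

View pics/c2.png

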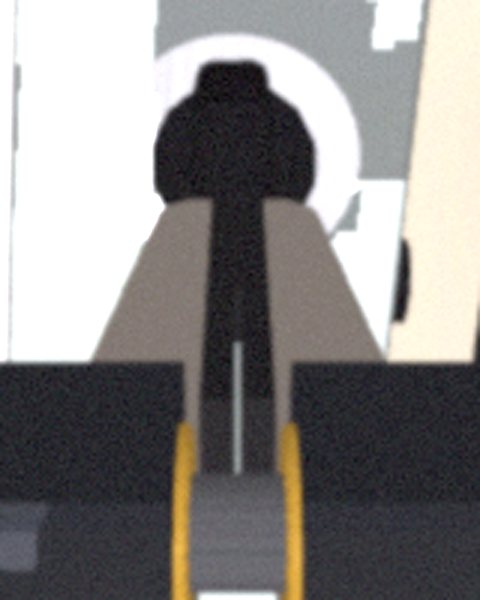

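The pads do look fully closed (grey finger edges about 11 mm apart), even though the bar should be between them. I'll reopen and close again at different heights, watching the readings.

```bash
python3 - <<'E'
from h import *
bot.set_gripper(.35); st('open')
bot.line_to(W((0,-.075),.124)); st()
for o in(.25,.18,.12,.06,0): bot.set_gripper(o,15); st(o)
snap('wrist','w3')
E
```

```text
open t 6.15 p [ 0.5266 -0.1119  0.127 ] F [-0.14 -0.02  0.56] M [ 0.02  0.16 -0.01] op 0.352 g 0.0
 t 6.4 p [ 0.5263 -0.1117  0.1236] F [ 0.58 -0.16  1.32] M [-0.02  0.16 -0.02] op 0.348 g 0.0
0.25 t 6.74 p [ 0.5266 -0.1118  0.124 ] F [-0.18  0.81 -0.  ] M [ 0.04  0.12 -0.01] op 0.252 g 0.0
0.18 t 7.05 p [ 0.5266 -0.1119  0.124 ] F [ 0.43  0.23 -0.4 ] M [-0.02  0.16  0.01] op 0.172 g 0.0
0.12 t 7.35 p [ 0.5266 -0.1118  0.124 ] F [ 0.66 -0.06 -0.59] M [-0.    0.14  0.07] op 0.122 g 0.0
0.06 t 7.65 p [ 0.5266 -0.1118  0.124 ] F [-0.02  0.51 -0.51] M [-0.05  0.16  0.02] op 0.058 g 0.0
0 t 7.92 p [ 0.5266 -0.1118  0.124 ] F [-0.64  0.64  0.58] M [-0.05  0.24  0.02] op 0.004 g 0.0
```

```bash
python3 - <<'E'
from h import *
c=snap('scene','s3'); print([proj(c,W((0,-.075),z)).round(1) for z in(.116,.124,.155)])
a=cv2.imread('pics/s3.png')[150:280,190:330]; b=cv2.imread('pics/scene0.png')[195:260,220:290]
w=cv2.imread('pics/w3.png')[210:410,230:390]
f=lambda i:cv2.convertScaleAbs(cv2.resize(i,(int(i.shape[1]*390/i.shape[0]),390),interpolation=cv2.INTER_CUBIC),alpha=1.5)
o=np.hstack([f(a),f(w)]); print(o.shape); cv2.imwrite('pics/c3.png',o)
E
```

```text
[array([253.3, 233.7]), array([253. , 230.1]), array([251.9, 216.1])]
(390, 732, 3)
```

View pics/c3.png

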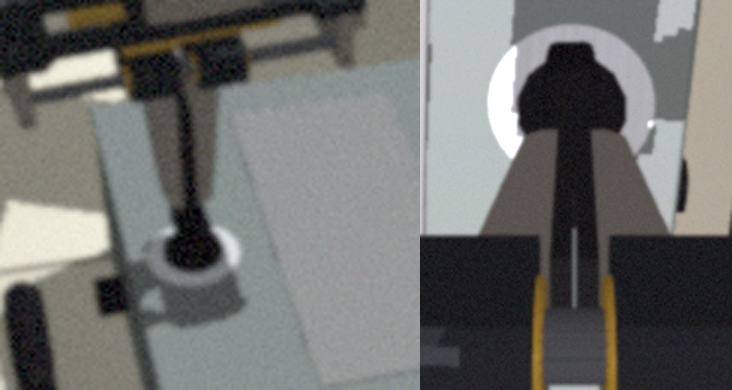

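In both views the closed tips appear to be above the bar, so the true tip may be higher than reported. I'll check by touch, lowering the closed fingers slowly.

```bash
python3 - <<'E'
from h import *
f0=np.mean([bot.current_contact_force()[2] for _ in range(8)]); st()
z=.124
while z>.105:
    z-=.0015; bot.line_to(W((0,-.075),z),max_speed=.03)
    F=np.mean([bot.current_contact_force()[2] for _ in range(8)])-f0
    if abs(F)>2.5: break
print(z,F); st()
E
```

```text
t 8.02 p [ 0.5266 -0.1118  0.124 ] F [-0.91 -0.71 -0.83] M [-0.01  0.15 -0.  ] op 0.006 g 0.0
0.118 5.3291561228372375
 t 9.02 p [ 0.5269 -0.1123  0.1185] F [-0.52 -1.82  4.5 ] M [-0.32  0.23 -0.05] op 0.004 g 1.7
```

```bash
python3 - <<'E'
from h import *
bot.line_to(W((0,-.075),.13)); bot.set_gripper(.6); 
f0=np.mean([bot.current_contact_force()[2] for _ in range(8)]); st()
z=.122; bot.line_to(W((0,-.075),z),max_speed=.05)
while z>.085:
    z-=.002; bot.line_to(W((0,-.075),z),max_speed=.04)
    F=np.mean([bot.current_contact_force()[2] for _ in range(8)])-f0
    if abs(F)>2.5: break
print(z,F); st()
snap('wrist','w4')
E
```

```text
t 10.18 p [ 0.5266 -0.1118  0.13  ] F [-0.9   0.54 -0.07] M [0.   0.19 0.01] op 0.604 g 0.0
0.08399999999999996 -0.24503101080088144
 t 15.24 p [ 0.5264 -0.1118  0.0838] F [-0.46  0.13 -0.32] M [ 0.03  0.15 -0.02] op 0.602 g 0.0
```

Straddling the bar, the fingers went freely down to a reported 0.084, so the tips really sit about 35 mm above the reported TCP. The closed touch at 0.119 was the bar's top. I'll use touch-relative heights: grasp at 0.094.

```bash
python3 - <<'E'
from h import *
bot.line_to(W((0,-.075),.094)); bot.set_gripper(0,10); st('grip')
if bot.current_opening()>.1:
    for t in(.3,.6): bot.goto(W((0,-.075),.094),rot(t)); st(t)
snap('wrist','w5')
E
```

```text
grip t 16.23 p [ 0.5265 -0.1111  0.0938] F [0.21 3.79 0.81] M [0.6  0.17 0.01] op 0.148 g 10.0
0.3 t 16.57 p [ 0.5265 -0.1113  0.0939] F [-0.1   3.66  0.2 ] M [0.59 0.14 0.09] op 0.153 g 10.0
0.6 t 16.96 p [ 0.5266 -0.1116  0.094 ] F [0.8  3.85 0.32] M [0.59 0.06 0.08] op 0.151 g 10.0
```

```bash
python3 - <<'E'
from h import *
for t in(.95,1.3,1.53): bot.goto(W((0,-.075),.094),rot(t)); st(t)
bot.set_gripper(.45); st('rel')
bot.line_to(W((0,-.12),.15),max_speed=.3)
bot.line_to(W((0,-.20),.26),max_speed=.3); st('out')
snap('scene','s6')
bot.hold(1.0); snap('scene','s7'); snap('top','t7'); st()
h=cv2.hconcat([cv2.resize(cv2.imread(f'pics/{n}.png'),(400,300)) for n in('s7','t7')]); cv2.imwrite('pics/c7.png',h)
E
```

```text
0.95 t 17.43 p [ 0.5269 -0.1118  0.094 ] F [ 2.17  4.02 -0.76] M [ 0.57 -0.27  0.12] op 0.15 g 10.0
1.3 t 17.86 p [ 0.5272 -0.112   0.0943] F [2.89 3.59 1.46] M [ 0.51 -0.56  0.04] op 0.152 g 10.0
1.53 t 18.19 p [ 0.5275 -0.112   0.0945] F [4.56 2.92 0.11] M [ 0.53 -0.64  0.05] op 0.153 g 10.0
rel t 18.77 p [ 0.5265 -0.112   0.094 ] F [-0.37  0.36  1.49] M [-0.12  0.2  -0.03] op 0.448 g 0.4
out t 19.76 p [ 0.5298 -0.2352  0.2575] F [-0.36 -0.03 -0.81] M [-0.06  0.03  0.03] op 0.449 g 0.0
 t 20.91 p [ 0.5305 -0.2368  0.26  ] F [0.74 0.06 0.63] M [-0.04  0.08  0.05] op 0.448 g 0.0
```

View pics/c7.png

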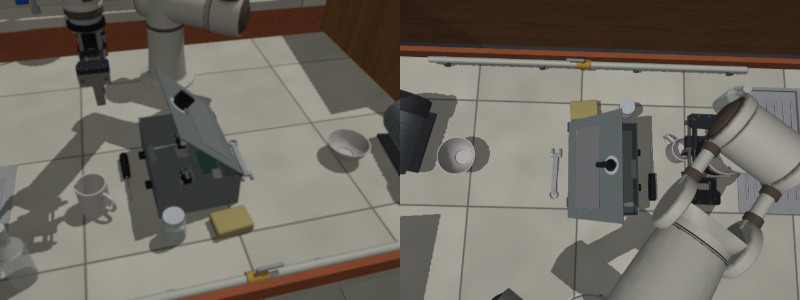

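The cover is rising and the box interior is visible in both views. I'll wait for it to open fully, then look for the roller.

```bash
python3 - <<'E'
from h import *
bot.hold(1.7)
c=snap('top','t8'); s=snap('scene','s8'); st()
for sx in(-1,1):
    X=W((sx*.075+.0255,.001),.078); print(sx,X,proj(c,X),proj(s,X))
f=lambda i:cv2.convertScaleAbs(cv2.resize(i,(int(i.shape[1]*590/i.shape[0]),590),interpolation=cv2.INTER_CUBIC),alpha=2.)
o=np.hstack([f(c['pixels'][190:355,300:400]),f(s['pixels'][175:355,210:345])]); o=o[:,:800];print(o.shape); cv2.imwrite('pics/c8.png',o)
E
```

```text
t 22.71 p [ 0.5306 -0.2368  0.26  ] F [ 0.25 -0.74 -0.9 ] M [-0.08  0.02  0.01] op 0.449 g 0.0
-1 [ 0.47474304 -0.03743751  0.078     ] [325.55981854 294.64026903] [290.62935238 224.7102063 ]
1 [ 0.62466882 -0.03271929  0.078     ] [325.07821258 222.53149047] [311.452513   282.74756545]
(590, 799, 3)
```

View pics/c8.png

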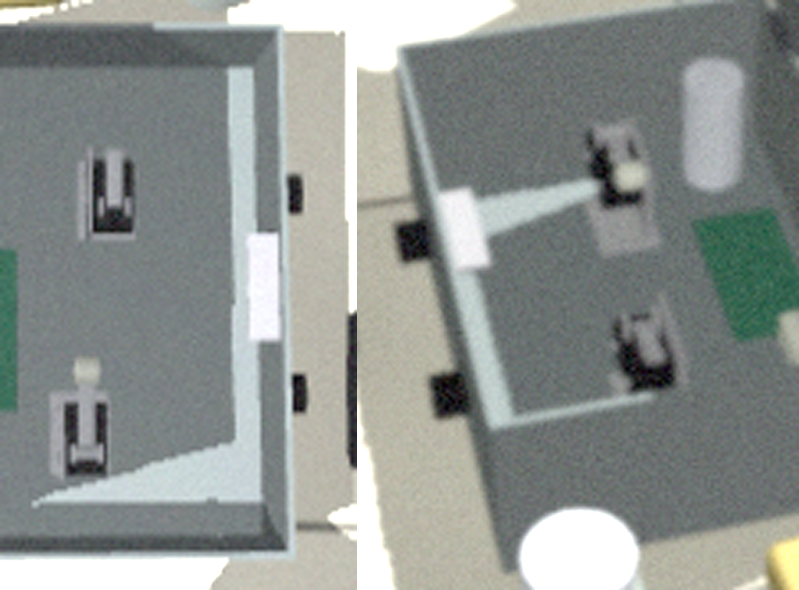

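The cover is clear of the top view, so it is fully open. The white roller is on the −x bracket, at about (324.3,293.7) in the top image and (293.3,228.4) in the scene image. I'll triangulate it and hover above it before probing.

```bash
python3 - <<'E'
from h import *
c,s=load('t8'),load('s8')
P=[k['fx']*0+np.array([[k['fx'],0,k['cx']],[0,k['fy'],k['cy']],[0,0,1]])@np.c_[k['R'],k['t'].ravel()] for k in(c,s)]
X=cv2.triangulatePoints(P[0],P[1],np.array([[324.3],[293.7]]),np.array([[293.3],[228.4]])).ravel(); X=X[:3]/X[3]
C,S=np.cos(B[2]),np.sin(B[2]); d=X-[B[0],B[1],0]
l=np.array([C*d[0]+S*d[1],-S*d[0]+C*d[1]]); print(X,'box frame',l)
if np.hypot(*(l-[-.0495,.001]))<.009:
    np.save('roller.npy',l); p=l+[.003,0]
    bot.set_gripper(0); bot.goto(W(p,.16),rot(0)); st('hover')
    bot.line_to(W(p,.072),max_speed=.1); st('low')
    w=snap('wrist','w9'); snap('scene','s9')
    print(proj(w,W(l,.078)),proj(load('s9'),W(l,.078)))
    a=cv2.imread('pics/w9.png')[120:440,140:480]; b=cv2.imread('pics/s9.png')[165:300,230:370]
    cv2.imwrite('pics/c9.png',cv2.convertScaleAbs(np.hstack([cv2.resize(a,(425,400)),cv2.resize(b,(370,400),interpolation=cv2.INTER_CUBIC)])[:,:795],alpha=2))
E
```

```text
[ 0.4769672  -0.03373028  0.0702642 ] box frame [-0.04716033  0.00463544]
hover t 25.03 p [ 0.4803 -0.034   0.1603] F [ 0.17 -0.94 -0.2 ] M [-0.    0.11  0.01] op 0.003 g 0.0
low t 26.07 p [ 0.4806 -0.0339  0.0727] F [0.34 0.6  0.01] M [-0.05  0.18  0.  ] op 0.003 g 0.0
[308.25594693 279.66310322] [292.87066679 225.21130575]
```

View pics/c9.png

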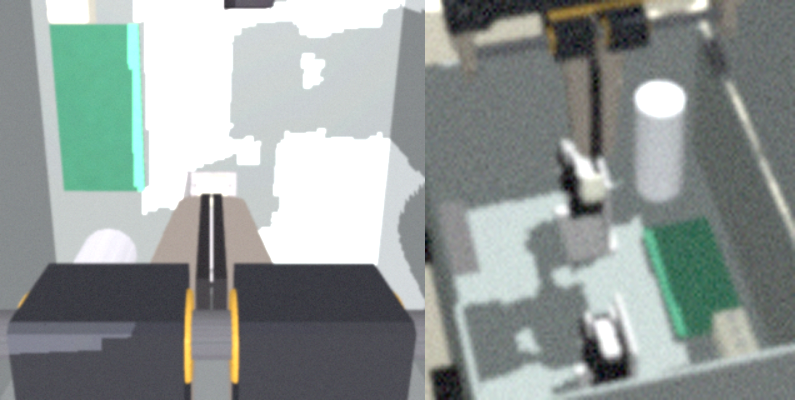

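The roller sits directly below the closed tips, seen just ahead of them at (310,266) in the wrist image. It triangulates to z ≈ 0.070 at its centre, which fits. I'll shift 3 mm to +x and press down in small guarded steps.

```bash
python3 - <<'E'
from h import *
p=np.load('roller.npy')+[.006,0]
bot.line_to(W(p,.062),max_speed=.08)
fz=lambda:np.mean([bot.current_contact_force()[2] for _ in range(10)])
f0=fz(); z=.062; pk=0; log=[]; touch=None
while z>.018 and bot.current_clock()<48:
    z-=.0007 if pk>1 else .001
    bot.line_to(W(p,z),max_speed=.03); F=fz()-f0; log.append((round(z*1e3,1),round(F,1)))
    if F>pk: pk=F
    if pk>3.5 and F<pk-2.5: print('click'); break
    if F>11: print('too hard'); break
    if touch is None and F>1.2: touch=z
    if touch and touch-z>.0125: print('long travel'); break
print(log,pk,touch); st()
E
```

```text
click
[(61.0, np.float64(-0.0)), (60.0, np.float64(-0.4)), (59.0, np.float64(-0.5)), (58.0, np.float64(0.3)), (57.0, np.float64(-0.4)), (56.0, np.float64(0.5)), (55.0, np.float64(0.2)), (54.0, np.float64(0.3)), (53.0, np.float64(0.2)), (52.0, np.float64(-0.2)), (51.0, np.float64(0.5)), (50.0, np.float64(0.6)), (49.0, np.float64(0.4)), (48.0, np.float64(0.7)), (47.0, np.float64(0.4)), (46.0, np.float64(1.6)), (45.3, np.float64(1.5)), (44.6, np.float64(2.9)), (43.9, np.float64(3.0)), (43.2, np.float64(3.8)), (42.5, np.float64(3.8)), (41.8, np.float64(4.8)), (41.1, np.float64(4.4)), (40.4, np.float64(5.3)), (39.7, np.float64(6.3)), (39.0, np.float64(6.9)), (38.3, np.float64(6.5)), (37.6, np.float64(1.0))] 6.924708780912558 0.045999999999999985
 t 33.45 p [ 0.481  -0.0332  0.0365] F [ 0.84 -0.14  0.97] M [-0.04 -0.01  0.01] op 0.009 g 0.6
```

Force built to 6.9 N over about 8 mm and then dropped: that is the click. I'll retreat straight up, clear of the box, check once and hand in.

```bash
python3 - <<'E'
from h import *
p=np.load('roller.npy')+[.006,0]
bot.line_to(W(p,.2),max_speed=.12); bot.line_to(W((-.05,-.08),.28),max_speed=.15); bot.hold(.4); st()
print(bot.job_done())
E
```

```text
t 36.27 p [ 0.4767 -0.1181  0.2798] F [0.13 0.53 0.29] M [ 0.04  0.13 -0.02] op 0.003 g 0.0
the job is handed in; nothing more can be done
None
```

I handed the job in at about 36 s: the knob is turned, the cover stands open, the roller lever clicked over (6.9 N peak, then about 1 N) and was released, and the arm was clear. I took no picture after the click, and `bot.job_done()` returned no verdict.

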